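# Seat a slicer's blade insert with its spring clip and swing the clip clear

### The job

The slicer's blade insert stands proud of its notches: without touching the sharp insert, swing the spring clip by its black post onto the insert's near edge until its step bears firmly on that edge and the insert has been pushed along and dropped fully home, and stop gently when it comes up solid. Then swing the clip all the way back to its parked side and let go, leaving the insert home. Leave the ramekin and the spice jar beside the bed where they are.

Things in the scene. Friction and masses are not known exactly. Their poses are not given: they have to be found in the camera images.
- bed: Fixed steel plate of the slicer bed, top 10 mm above the worktop. Origin on the worktop; z up; x = direction in which the insert is pushed home (roughly away from the robot), y to the left of it. Plate spans x -125..95, y -92..60 mm. The insert's channel lies between two dark guides: x -15..88, inner faces y = +-41.5, tops z = 24 mm. A dark wall at its far end is 26 mm high.
- channel (a point): Fixed to the bed at x = 25, y = 0, z = 10 mm: nominal place of the insert's origin when home. Two grey rails (tops z = 15 mm) carry the insert and have 10 mm long notches for its feet. The rails' setting along x differs each time by up to 7 mm either way and is not reported, so home is up to 9 mm from this point along x and is found by feel; its height is z = 10 mm.
- insert: Loose blade insert between the guides: bare-metal plate 90 (x) x 80 (y) x 6 mm, 0.25 to 0.4 kg, slanted blade on top. Axes as the bed's; origin under its centre, level with the undersides of its four 5 mm feet; plate z 5..11 mm, near edge x = -45 mm. It starts standing on the rails (15 mm above the worktop), 9 to 36 mm short of home; home it has dropped 5 mm, to 10 mm. Not to be touched.
- clip (a joint): Clip angle about its upright pivot screw, rad. 0 = parked end stop; grows clockwise seen from above, towards the insert. The arm points along (-sin f, cos f) in the bed's x, y with f = 1.40 - angle. Starts at 0 to 0.3; comes up solid on the home insert somewhere between 1.25 and 1.55. It stays where it is left; swinging it freely takes about 1 N at the post.
- pivot (a point): Point on the pivot screw's axis, fixed to the bed at x = -28, y = -72, z = 49 mm (level with the top of the clip's lever).
- post (a point): Centre of the clip's finger post, at z = 70 mm: upright black round post, diameter 13 mm, z 49 to 84 mm, 55 mm from the pivot axis on the end of the flat dark lever (14 mm wide, top at 49 mm). Push it sideways from either side or straddle it from above. Pushing the insert and riding onto its edge takes 3 to 10 N here, in two humps; then it rises steeply: 12 to 16 N is firm.
- leaf: The clip's bare-steel spring leaf, carried round with the post; it can lift 11 mm against a coil spring (3 N at rest, 0.35 N more per mm). Arm 16 mm wide, z 28 to 31 mm, with a nose 60 to 84 mm from the pivot axis. Origin on the pivot axis at worktop height, y along the arm, x towards the side it swings on to. Pressing the insert with more than 16 N in all would damage it.
- step (a point): On the leaf's nose, 72 mm from the pivot axis: top of the step's flat front face, at the underside of the pad. The pad runs 6 mm ahead of it, then a ramp rises 10 mm over 18 mm; the step's face goes 7.5 mm down from here. With the clip fully on, the pad lies on the insert's top and the face bears on its near edge (insert x = -45 mm).
- ramekin: White ramekin 82 mm wide, 42 mm tall, beside the bed on its left; a bystander. Origin under its centre.
- spice_jar: Spice jar 42 mm wide, 99 mm tall, beside the bed on its right; a bystander. Origin under its centre.

How it is judged (in metres and radians):
On the way:
1. the clip is fully on: its step within 1.5 mm of the insert's near edge and bearing on it firmly (over 6.5 N in all), the insert down in its notches (x of step in the frame of insert above -0.0465 m and contact force between leaf and insert above 6.5 N and z of insert in the frame of bed below 0.0118 m), for 0.2 s.
At the end, for the whole second after the job is handed in: The insert lies flat and at rest in its notches (origin less than 11.8 mm above the worktop, tilt under 0.03 rad) and the clip is back on its parked side (angle below 0.35 rad) (value of joint clip below 0.35 rad and z of insert in the frame of bed below 0.0118 m and angle between insert's own z axis and vertical below 0.03 rad and linear speed of insert below 0.01 m/s); the robot touches nothing.
It fails at once if the robot touches the insert (contact force between any of the fingers, the arm and insert above 1 N).
It fails at once if the clip is forced: its leaf presses the insert with more than 16 N (contact force between leaf and insert above 16 N).
It fails at once if the ramekin or the spice jar is disturbed (moved more than 20 mm) (distance of any of ramekin, spice_jar from where it was at the start of the episode above 0.02 m).
It also fails if it takes over 69 s, if anything falls off the work surface, if the arm or the gripper's body presses on something with over 40 N, if the wrist force passes 120 N, or if a joint passes its speed limit or range.

### The arm

A 6-joint arm with a two-finger parallel gripper is mounted at the origin on a cart in front of the work surface, level with it; the furniture and walls round the work are solid. World frame = base frame: x ahead of the robot, y to its left, z up, the work surface at z = 0. Lengths are in mm, angles in rad, forces in N, time in s.
With the tool pointing down it reaches from about 350 to 775 mm from the base axis. Payload 7.3 kg.
Tool frame: the origin (TCP) lies between the finger pads; the fingertips stand bot.tip_extent ahead of it and the grasp point (between the pads) lies 6 mm ahead of it (bot.tip_extent is the distance from the TCP to the fingertips, in mm); x points along the fingers, y is the direction in which the jaws open and shut, and the axes are right-handed (so a half turn about x gives the same grasp; the last joint's range is limited). The gripper opens to 92 mm and grips with 3 to 60 N. Pads are 19 mm wide; open, the fingers measure 130 mm over their backs; the gripper's body (75 mm by 190 mm) begins 47 mm behind the grasp point.
Start: joints at [0.966, 0.342, 1.524, -0, 1.275, -0.146], TCP at [232.496, 470.731, 251.741] pointing down, gripper open.
Joint ranges: [-2.53, 2.53], [-0.77, 2.02], [0.04, 2.7], [-1, 4.14], [0.28, 2.66], [-3.11, 3.11]. Speed limits (rad/s): [2.57, 2.57, 3.14, 3.14, 3.14, 3.14].

### API

Orientations are given as [roll, pitch, yaw] about the fixed x, y, z axes, in that order (R = Rz(yaw) Ry(pitch) Rx(roll)).
In Python, from plant import bot, capture, workorder gives the robot as it stands. The module is installed in compiled form; this text tells all that it offers.
- The arm moves only by the shell command python3 -m crank 'ROWS'. ROWS is JSON, a list of rows, each an object with "linear": the shift along the tool's x, y, z in cm, a list of three; "delta_rot": the turn, a rotation vector about the tool's x, y, z in degrees, a list of three; "fingers": the opening, from 0 (shut) to 1 (fully open). In form: [{"linear": [x, y, z], "delta_rot": [wx, wy, wz], "fingers": fingers}, ...]. A call has exactly 5 rows; each row shifts and turns the commanded pose from where the row before left it, along the tool's axes as they then stand; what a row does not reach is not made up. A row lasts 1/10 s, in which the tool goes at most 50 mm and 8.59 degrees, less where a joint would pass 70% of its speed; a pose out of reach is approached as far as the arm can. A call with a gripper value outside its range is refused whole. The fingers move at their own pace and stop on an object; the grip force is fixed at half the most. Time passes only in rows, so rows that do not move let the fingers close, or fill a call up. It gives the time, the measured TCP pose, the force and the opening at its end, in the units of the state.
- bot.get_obs(): the state, without advancing time (a new reading comes with each control period).
- capture(name): name is "side" or "top"; returns a dict with "image" (420x560x3 uint8, blue, green, red), "mtx" (3x3 intrinsics, pixels), "dist_coeffs" ([k1, k2, p1, p2, k3] as OpenCV has them; the pictures are not rectified), "pose" (4x4, takes a point from camera to world coordinates). Camera axes: x right, y down, z forward; pixel columns grow to the right and rows downward; lengths in mm; the calibration is good to about 2 mm. A picture is of the moment at which its call begins. There is no depth.
- workorder.close_job(): hands the job in, once; it reports no verdict.
The state is a dict: "time": time; "joint_positions": joint angles; "dq": joint speeds; "tau": joint torques, N m; "tool_pos": TCP position; "tcp_rot": TCP orientation; "contact_force": force on the tool from outside, world axes, zero at the start; "moment": the same for the moment, N m; "grip_width": finger opening in mm.
Only numpy, scipy, OpenCV 4.12 (cv2) and the standard library are available. Lean on these libraries where they do the work, as an engineer would, in place of code of your own. Each camera call takes 0.05 s, during which the arm holds its last target. There are 200 camera calls.

## Working session

There is one attempt and no reset: what is moved stays moved. The work goes in short steps, Python scripts to look and compute and a shell command to move; the robot and the scene stay as the last step left them, time stands still between calls to the robot, and variables do not carry over. Pictures are saved under pics/ and viewed, on a budget of 10 in all, crops included, one or two more only if the job needs it, and the job is handed in when it is done.

```bash
mkdir -p pics; python3 - <<'E'
from plant import bot,capture
import cv2,numpy as np
print(bot.get_obs(),bot.tip_extent)
for n in("top","side"):
    c=capture(n);cv2.imwrite(f"pics/{n}0.png",c["image"]);print(n,c["mtx"].tolist(),c["dist_coeffs"],c["pose"].round(3).tolist())
E
```

```text
{'time': 0.0, 'joint_positions': array([ 9.65992738e-01,  3.42731086e-01,  1.52504171e+00, -8.62585717e-06,
        1.27539004e+00, -1.45932757e-01]), 'dq': array([ 0.00013781,  0.0009455 , -0.00043073, -0.00023959, -0.00022626,
        0.00121404]), 'tau': array([-5.64980655e-04, -4.31251931e+01, -2.44218367e+01,  7.17659807e-02,
        5.59488160e-02, -8.07101901e-05]), 'tool_pos': array([232.27480626, 470.40062932, 251.03197593]), 'tcp_rot': array([-1.71147605,  1.56922613, -2.17034436]), 'contact_force': array([-0.60719435,  0.69865762,  0.66794173]), 'moment': array([0.03920217, 0.01736829, 0.00886369]), 'grip_width': 91.74463838674333} 25.0
top [[394.32168632791667, 0.0, 283.7743476929398], [0.0, 394.32168632791667, 212.28241439387008], [0.0, 0.0, 1.0]] [-0.0175352  0.         0.         0.         0.       ] [[0.01, -0.989, 0.145, 423.593], [-1.0, -0.011, -0.01, 54.259], [0.011, -0.145, -0.989, 914.791], [0.0, 0.0, 0.0, 1.0]]
side [[501.6798442272845, 0.0, 278.1914654654791], [0.0, 501.6798442272845, 206.09212313750209], [0.0, 0.0, 1.0]] [0.03023075 0.         0.         0.         0.        ] [[0.868, -0.219, 0.445, 166.711], [-0.496, -0.405, 0.768, -625.268], [0.012, -0.887, -0.461, 495.985], [0.0, 0.0, 0.0, 1.0]]
```

View pics/top0.png

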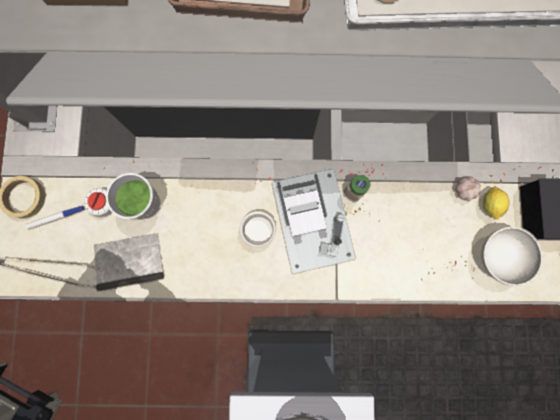

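View pics/side0.png

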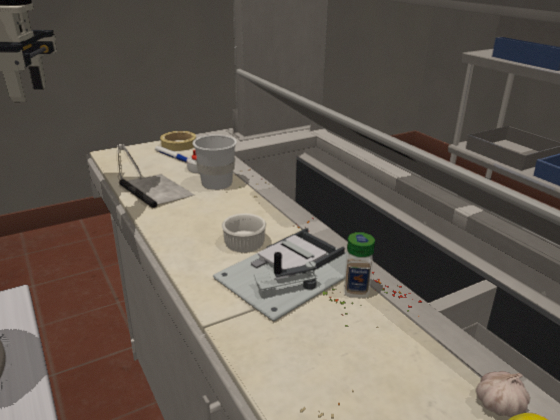

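The top view shows the bed at about (273–355, 170–273) px, with the ramekin at (258,229) and the jar at (360,186). The side view shows the post at (278,262). I'll enlarge both.

```bash
python3 - <<'E'
import cv2
a=cv2.imread("pics/top0.png")[155:285,230:390];b=cv2.imread("pics/side0.png")[205:325,205:385]
cv2.imwrite("pics/c1.png",cv2.resize(a,None,fx=4.5,fy=4.5,interpolation=2));cv2.imwrite("pics/c2.png",cv2.resize(b,None,fx=4.4,fy=4.4,interpolation=2))
E
```

```text
(no output)
```

View pics/c1.png

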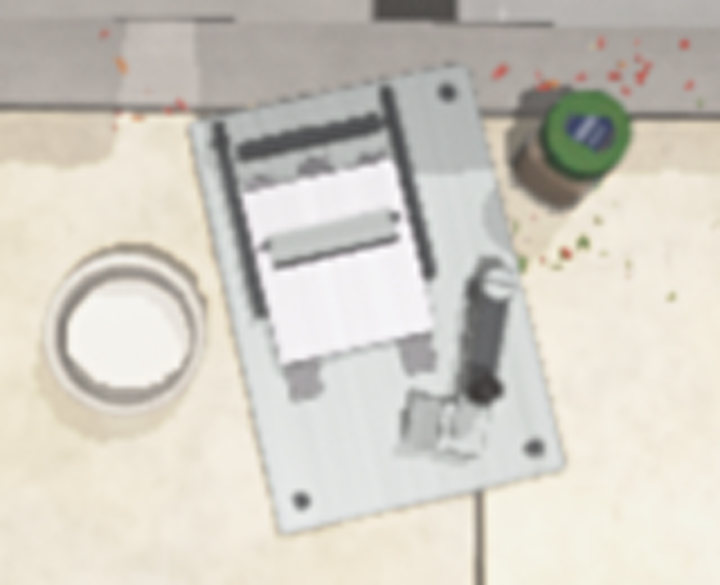

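View pics/c2.png

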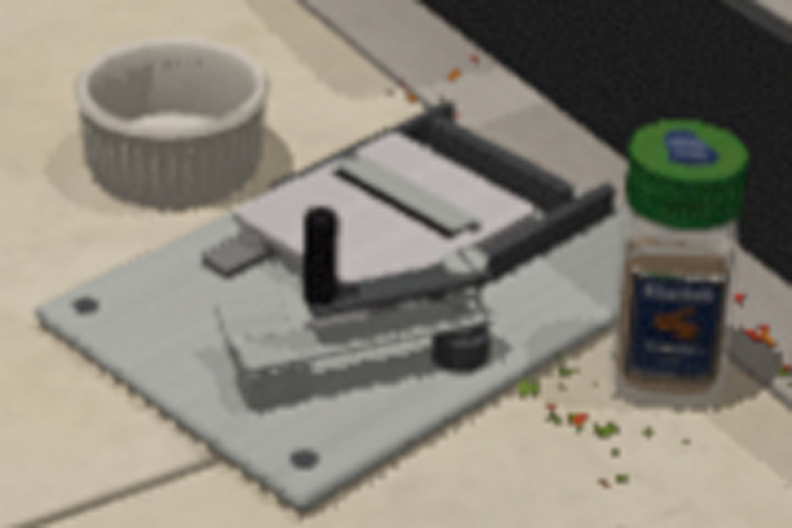

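The crops show these points, all in crop pixels:
- **Top crop:** bed corners at FL (190,128), FR (468,65), NR (565,467) and NL (280,533). The pivot screw is at (500,283) and the post top at (486,386).
- **Side crop:** post top at (320,213) and base at (320,300).

```bash
cat > h.py <<'E'
import numpy as np,cv2
from scipy.optimize import least_squares
K={"top":np.array([[394.3217,0,283.7743],[0,394.3217,212.2824],[0,0,1]]),"side":np.array([[501.6798,0,278.1915],[0,501.6798,206.0921],[0,0,1]])}
D={"top":np.array([-.0175352,0,0,0,0]),"side":np.array([.03023,0,0,0,0])}
def proj(n,P,pose):
    T=np.linalg.inv(pose); return cv2.projectPoints(np.atleast_2d(P).astype(float),cv2.Rodrigues(T[:3,:3])[0],T[:3,3],K[n],D[n])[0][:,0]
def ray(n,uv,z,pose):
    q=cv2.undistortPoints(np.array([[uv]],float),K[n],D[n])[0,0]
    d=pose[:3,:3]@[q[0],q[1],1];o=pose[:3,3];return o+d*(z-o[2])/d[2]
E
python3 - <<'E'
from h import *
from plant import capture
pt=capture("top")["pose"];ps=capture("side")["pose"]
t=lambda x,y:np.array([x/4.5+230-.4,y/4.5+155-.4]); s=lambda x,y:np.array([x/4.4+205-.4,y/4.4+205-.4])
B=np.array([[95,60,10],[95,-92,10],[-125,-92,10],[-125,60,10],[-28,-72,49]],float)
uv=np.array([t(190,128),t(468,65),t(565,467),t(280,533),t(500,283)])
sB=np.array([[-125,-92,10],[-125,60,10],[-28,-72,49]],float); suv=np.array([s(305,510),s(40,315),s(467,262)])
def W(p,B):
    c,q=np.cos(p[2]),np.sin(p[2]);return np.c_[p[0]+c*B[:,0]-q*B[:,1],p[1]+q*B[:,0]+c*B[:,1],B[:,2]]
f=lambda p:np.r_[(proj("top",W(p,B),pt)-uv).ravel(),(proj("side",W(p,sB),ps)-suv).ravel()]
r=least_squares(f,[450,0,.2]);print(r.x,r.fun.round(1))
p=r.x;pv=W(p,B[4:])[0];print("pivot",pv)
def g(a):
    F=1.4-a[0];P=lambda z:np.array([[-28-55*np.sin(F),-72+55*np.cos(F),z]])
    return np.r_[proj("top",W(p,P(84)),pt)[0]-t(486,386),proj("side",W(p,P(84)),ps)[0]-s(320,210),proj("side",W(p,P(49)),ps)[0]-s(320,300)]
a=least_squares(g,[.1]);print("angle",a.x,a.fun.round(1))
for A in (a.x[0],.5,1,1.25,1.4,1.55):
    F=1.4-A;print(A,W(p,np.array([[-28-55*np.sin(F),-72+55*np.cos(F),70]]))[0].round(1))
print("ram",ray("top",t(127,328),42,pt),"jar",ray("top",t(588,132),99,pt))
for q in((283,363),(437,330)):
    w=ray("top",t(*q),26,pt);d=w[:2]-p[:2];c,k=np.cos(p[2]),np.sin(p[2]);print("ins near bed xy",c*d[0]+k*d[1],-k*d[0]+c*d[1])
# world corners of interest: guides/insert
from scipy.spatial.transform import Rotation as R
from plant import bot
o=bot.get_obs();print(R.from_euler('xyz',o['tcp_rot']).as_matrix().round(3))
E
```

```text
[ 5.51525288e+02 -5.05442320e+00  2.39442674e-01] [-0.8 -1.8  0.2 -1.9  2.2 -0.   0.9  0.6  0.3 -0.4 -0.2 -1.3 -2.4 -1.6
 -0.4  1.8]
pivot [541.39972878 -81.64079959  49.        ]
angle [0.2789383] [ 0.9 -0.3 -0.   0.2 -0.3 -1.1]
0.2789383026857317 [487.6 -70.2  70. ]
0.5 [491.4 -58.6  70. ]
1 [508.6 -37.5  70. ]
1.25 [520.5 -30.8  70. ]
1.4 [528.4 -28.2  70. ]
1.55 [536.5 -26.9  70. ]
ram [516.88383664 102.88600596  42.        ] jar [ 605.95238798 -115.45631369   99.        ]
ins near bed xy -41.13989183100425 41.142198160462165
ins near bed xy -42.525514521393134 -38.34043044171815
[[-0.     0.443  0.897]
 [-0.001  0.897 -0.443]
 [-1.    -0.001 -0.   ]]
```

Fit: pivot at about (541,-82) mm and the clip starts at about 0.28 rad, so the post is near (488,-70). I'll straddle it with the jaws along the tangent. First move: to above the post.

```bash
R='{"linear":[0,-2.48,3.12],"delta_rot":[0,0,0],"fingers":0.45}'
python3 -m crank '[{"linear":[0,-2.48,3.12],"delta_rot":[0,0,0],"fingers":0.4},{"linear":[0,-2.48,3.12],"delta_rot":[0,0,0],"fingers":0.4},{"linear":[0,-2.48,3.12],"delta_rot":[0,0,0],"fingers":0.4},{"linear":[0,-2.48,3.12],"delta_rot":[0,0,0],"fingers":0.4},{"linear":[0,-2.48,3.12],"delta_rot":[0,0,0],"fingers":0.4}]'
python3 -m crank '[{"linear":[0,-2.48,3.12],"delta_rot":[0,0,0],"fingers":0.4},{"linear":[0,-2.48,3.12],"delta_rot":[0,0,0],"fingers":0.4},{"linear":[0,-2.48,3.12],"delta_rot":[0,0,0],"fingers":0.4},{"linear":[0,-2.48,3.12],"delta_rot":[0,0,0],"fingers":0.4},{"linear":[0,-2.48,3.12],"delta_rot":[0,0,0],"fingers":0.4}]'
python3 -m crank '[{"linear":[0,-2.48,3.12],"delta_rot":[0,0,0],"fingers":0.4},{"linear":[0,-2.48,3.12],"delta_rot":[0,0,0],"fingers":0.4},{"linear":[0,-2.48,3.12],"delta_rot":[0,0,0],"fingers":0.4},{"linear":[0,-2.48,3.12],"delta_rot":[0,0,0],"fingers":0.4},{"linear":[0,-2.48,3.12],"delta_rot":[0,0,0],"fingers":0.4}]'
python3 -m crank '[{"linear":[2,0,0],"delta_rot":[-7.1,0,0],"fingers":0.4},{"linear":[2,0,0],"delta_rot":[-7.1,0,0],"fingers":0.4},{"linear":[2,0,0],"delta_rot":[0,0,0],"fingers":0.4},{"linear":[2,0,0],"delta_rot":[0,0,0],"fingers":0.4},{"linear":[1,0,0],"delta_rot":[0,0,0],"fingers":0.4}]'
python3 - <<'E'
from plant import bot
from scipy.spatial.transform import Rotation as R
o=bot.get_obs();print(o);print(R.from_euler('xyz',o['tcp_rot']).as_matrix().round(3))
E
```

```text
time: 0.7
tool_pos: [317.7, 289.0, 251.7]
tcp_rot: [0.722, 1.571, 0.263]
contact_force: [1.4, 0.1, 0.8]
grip_width: 56.5
time: 1.2
tool_pos: [402.8, 108.6, 251.8]
tcp_rot: [0.95, 1.57, 0.491]
contact_force: [0.3, -0.7, 0.1]
grip_width: 37.0
time: 1.7
tool_pos: [487.7, -71.7, 251.6]
tcp_rot: [2.146, 1.571, 1.687]
contact_force: [0.8, 1.0, -0.1]
grip_width: 36.7
time: 2.2
tool_pos: [486.5, -69.9, 160.0]
tcp_rot: [3.022, 1.568, 2.811]
contact_force: [0.7, 0.4, 0.5]
grip_width: 36.4
{'time': 2.2, 'joint_positions': array([-2.98745048e-01,  3.81151667e-01,  1.74498959e+00,  1.05489402e-04,
        1.01826203e+00, -1.65849078e+00]), 'dq': array([ 2.37937636e-03,  1.10286023e-01,  9.99046072e-02, -1.86291403e-04,
       -2.35629994e-01,  7.20334372e-04]), 'tau': array([-8.41713510e-02, -4.19787061e+01, -2.10442024e+01, -3.92710988e-02,
        1.31376288e-01, -5.36992913e-03]), 'tool_pos': array([486.50296447, -69.85591415, 160.04278511]), 'tcp_rot': array([3.02201711, 1.56798426, 2.81091102]), 'contact_force': array([0.68532878, 0.38991084, 0.53715832]), 'moment': array([0.01461126, 0.04821376, 0.058653  ]), 'grip_width': 36.40940102241988}
[[-0.003  0.21   0.978]
 [ 0.001  0.978 -0.21 ]
 [-1.     0.    -0.003]]
```

```bash
python3 - <<'E'
from plant import capture
import cv2,numpy as np
from h import *
s=capture("side");t=capture("top")
def m(c,n):
    im=c["image"].copy()
    return im
a=cv2.resize(m(s,"side")[150:320,190:380],None,fx=2.1*1.0,fy=2.1,interpolation=2);b=cv2.resize(m(t,"top")[150:280,280:380],None,fx=3,fy=3,interpolation=2)
h=max(a.shape[0],b.shape[0]);o=np.zeros((h,a.shape[1]+b.shape[1],3),np.uint8);o[:a.shape[0],:a.shape[1]]=a;o[:b.shape[0],a.shape[1]:]=b
cv2.imwrite("pics/c3.png",o)
for z in(84,135):print(z,proj("side",[[486.5,-69.9,z]],s["pose"]),proj("top",[[486.5,-69.9,z]],t["pose"]))
E
```

```text
84 [[276.56328779 252.66163136]] [[338.35382537 240.57441359]]
135 [[276.92256706 223.24874702]] [[342.16833505 238.66817083]]
```

View pics/c3.png

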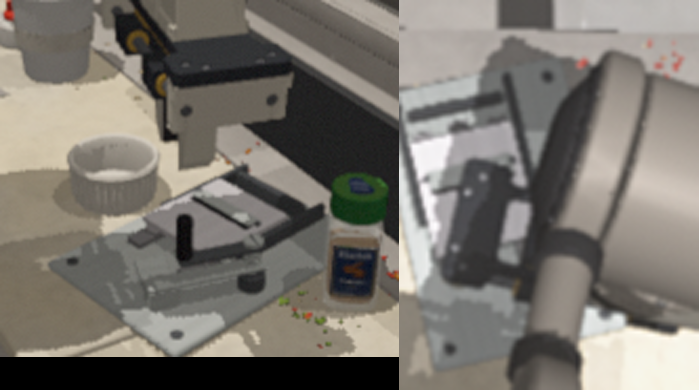

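The post sits at (277.6,253.3) px in the side view, against (276.6,252.7) projected, so it lines up. I'll descend around it and narrow the gap.

```bash

python3 -m crank '[{"linear":[1.5,0,0],"delta_rot":[0,0,0],"fingers":0.4},{"linear":[1.5,0,0],"delta_rot":[0,0,0],"fingers":0.4},{"linear":[1.5,0,0],"delta_rot":[0,0,0],"fingers":0.4},{"linear":[1.5,0,0],"delta_rot":[0,0,0],"fingers":0.4},{"linear":[1,0,0],"delta_rot":[0,0,0],"fingers":0.4}]'
python3 -m crank '[{"linear":[1,0,0],"delta_rot":[0,0,0],"fingers":0.4},{"linear":[0,0,0],"delta_rot":[0,0,0],"fingers":0.22},{"linear":[0,0,0],"delta_rot":[0,0,0],"fingers":0.22},{"linear":[0,0,0],"delta_rot":[0,0,0],"fingers":0.22},{"linear":[0,0,0],"delta_rot":[0,0,0],"fingers":0.22}]'
python3 - <<'E'
# plan: per 0.1 rad chord in tool axes
import numpy as np
p=np.array([541.4,-81.64]);t0=.2394
def P(a): F=1.4-a+t0; return p+55*np.array([-np.sin(F),np.cos(F)])
for a in (.3,.4,.5,.6,.7,.8,.9,1,1.1,1.2,1.3,1.4,1.5):print(a,P(a).round(1),"yaw of y",round(1.4-a+t0,3))
E
```

```text
time: 2.8
tool_pos: [487.8, -70.1, 91.8]
tcp_rot: [-0.019, 1.57, -0.23]
contact_force: [-1.0, -0.1, -0.8]
grip_width: 36.6
time: 3.3
tool_pos: [487.7, -70.2, 82.3]
tcp_rot: [-0.012, 1.57, -0.223]
contact_force: [-0.4, 1.0, -0.3]
grip_width: 20.6
0.3 [487.9 -69. ] yaw of y 1.339
0.4 [489.4 -63.7] yaw of y 1.239
0.5 [491.4 -58.6] yaw of y 1.139
0.6 [494.  -53.8] yaw of y 1.039
0.7 [497.  -49.2] yaw of y 0.939
0.8 [500.5 -44.9] yaw of y 0.839
0.9 [504.3 -41. ] yaw of y 0.739
1 [508.6 -37.5] yaw of y 0.639
1.1 [513.2 -34.4] yaw of y 0.539
1.2 [518.  -31.9] yaw of y 0.439
1.3 [523.1 -29.8] yaw of y 0.339
1.4 [528.4 -28.2] yaw of y 0.239
1.5 [533.8 -27.2] yaw of y 0.139
```

```bash

python3 -m crank '[{"linear":[0,0.549,0.027],"delta_rot":[5.73,0,0],"fingers":0.22},{"linear":[0,0.549,0.027],"delta_rot":[5.73,0,0],"fingers":0.22},{"linear":[0,0.549,0.027],"delta_rot":[5.73,0,0],"fingers":0.22},{"linear":[0,0.549,0.027],"delta_rot":[5.73,0,0],"fingers":0.22},{"linear":[0,0,0],"delta_rot":[0,0,0],"fingers":0.22}]'
python3 -m crank '[{"linear":[0,0.275,0.007],"delta_rot":[2.86,0,0],"fingers":0.22},{"linear":[0,0.275,0.007],"delta_rot":[2.86,0,0],"fingers":0.22},{"linear":[0,0.275,0.007],"delta_rot":[2.86,0,0],"fingers":0.22},{"linear":[0,0,0],"delta_rot":[0,0,0],"fingers":0.22},{"linear":[0,0,0],"delta_rot":[0,0,0],"fingers":0.22}]'
```

```text
time: 3.8
tool_pos: [496.5, -49.8, 82.1]
tcp_rot: [0.514, 1.57, -0.097]
contact_force: [-0.5, -0.1, 0.5]
grip_width: 19.9
time: 4.3
tool_pos: [501.2, -43.7, 81.8]
tcp_rot: [1.176, 1.571, 0.418]
contact_force: [0.4, -0.2, 0.1]
grip_width: 20.2
```

```bash

python3 -m crank '[{"linear":[0,0.165,0.0025],"delta_rot":[1.72,0,0],"fingers":0.22},{"linear":[0,0.165,0.0025],"delta_rot":[1.72,0,0],"fingers":0.22},{"linear":[0,0.165,0.0025],"delta_rot":[1.72,0,0],"fingers":0.22},{"linear":[0,0,0],"delta_rot":[0,0,0],"fingers":0.22},{"linear":[0,0,0],"delta_rot":[0,0,0],"fingers":0.22}]'
python3 -m crank '[{"linear":[0,0.165,0.0025],"delta_rot":[1.72,0,0],"fingers":0.22},{"linear":[0,0.165,0.0025],"delta_rot":[1.72,0,0],"fingers":0.22},{"linear":[0,0.165,0.0025],"delta_rot":[1.72,0,0],"fingers":0.22},{"linear":[0,0,0],"delta_rot":[0,0,0],"fingers":0.22},{"linear":[0,0,0],"delta_rot":[0,0,0],"fingers":0.22}]'
python3 - <<'E'
from plant import capture
import cv2
cv2.imwrite("pics/c4.png",cv2.resize(capture("side")["image"][205:325,205:385],None,fx=4,fy=4,interpolation=2))
E
```

```text
time: 4.8
tool_pos: [504.5, -40.6, 81.8]
tcp_rot: [-1.728, 1.57, -2.577]
contact_force: [-3.0, -3.2, 1.5]
grip_width: 20.4
time: 5.3
tool_pos: [508.5, -37.3, 81.8]
tcp_rot: [-1.642, 1.571, -2.581]
contact_force: [-1.3, -3.5, 1.9]
grip_width: 20.0
```

View pics/c4.png

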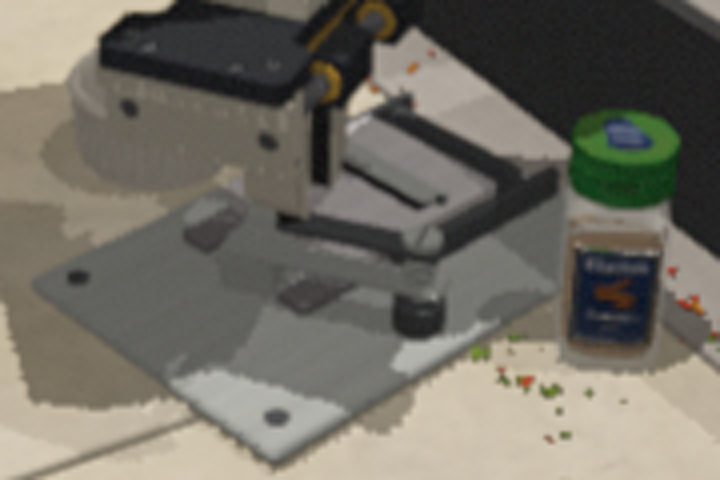

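The fingers straddle the post clear of the insert, the leaf is now at the insert, and the force is about 4 N. I'll continue gently.

```bash

python3 -m crank '[{"linear":[0,0.165,0.0025],"delta_rot":[1.72,0,0],"fingers":0.22},{"linear":[0,0.165,0.0025],"delta_rot":[1.72,0,0],"fingers":0.22},{"linear":[0,0.165,0.0025],"delta_rot":[1.72,0,0],"fingers":0.22},{"linear":[0,0,0],"delta_rot":[0,0,0],"fingers":0.22},{"linear":[0,0,0],"delta_rot":[0,0,0],"fingers":0.22}]'
python3 -m crank '[{"linear":[0,0.165,0.0025],"delta_rot":[1.72,0,0],"fingers":0.22},{"linear":[0,0.165,0.0025],"delta_rot":[1.72,0,0],"fingers":0.22},{"linear":[0,0,0],"delta_rot":[0,0,0],"fingers":0.22},{"linear":[0,0,0],"delta_rot":[0,0,0],"fingers":0.22},{"linear":[0,0,0],"delta_rot":[0,0,0],"fingers":0.22}]'

```

```text
time: 5.85
tool_pos: [512.8, -34.5, 81.7]
tcp_rot: [1.876, 1.571, 0.846]
contact_force: [-3.1, -3.9, 2.1]
grip_width: 20.5
time: 6.35
tool_pos: [515.8, -32.5, 81.7]
tcp_rot: [1.969, 1.57, 0.878]
contact_force: [0.8, 0.3, -0.1]
grip_width: 20.4
```

```bash

python3 -m crank '[{"linear":[0,0.11,0.001],"delta_rot":[1.15,0,0],"fingers":0.22},{"linear":[0,0.11,0.001],"delta_rot":[1.15,0,0],"fingers":0.22},{"linear":[0,0,0],"delta_rot":[0,0,0],"fingers":0.22},{"linear":[0,0,0],"delta_rot":[0,0,0],"fingers":0.22},{"linear":[0,0,0],"delta_rot":[0,0,0],"fingers":0.22}]'
python3 -m crank '[{"linear":[0,0.11,0.001],"delta_rot":[1.15,0,0],"fingers":0.22},{"linear":[0,0.11,0.001],"delta_rot":[1.15,0,0],"fingers":0.22},{"linear":[0,0,0],"delta_rot":[0,0,0],"fingers":0.22},{"linear":[0,0,0],"delta_rot":[0,0,0],"fingers":0.22},{"linear":[0,0,0],"delta_rot":[0,0,0],"fingers":0.22}]'

```

```text
time: 6.85
tool_pos: [517.7, -31.8, 81.7]
tcp_rot: [2.121, 1.571, 0.99]
contact_force: [-0.5, -0.4, 0.4]
grip_width: 20.6
time: 7.35
tool_pos: [519.8, -30.9, 81.7]
tcp_rot: [1.683, 1.571, 0.512]
contact_force: [-0.7, -1.4, 0.4]
grip_width: 20.3
```

```bash

python3 -m crank '[{"linear":[0,0.11,0.001],"delta_rot":[1.15,0,0],"fingers":0.22},{"linear":[0,0.11,0.001],"delta_rot":[1.15,0,0],"fingers":0.22},{"linear":[0,0,0],"delta_rot":[0,0,0],"fingers":0.22},{"linear":[0,0,0],"delta_rot":[0,0,0],"fingers":0.22},{"linear":[0,0,0],"delta_rot":[0,0,0],"fingers":0.22}]'
python3 - <<'E'
from plant import capture
import cv2
cv2.imwrite("pics/c5.png",cv2.resize(capture("side")["image"][225:315,245:365],None,fx=6,fy=6,interpolation=2))
E
```

```text
time: 7.85
tool_pos: [521.5, -30.2, 81.7]
tcp_rot: [-1.765, 1.57, -2.977]
contact_force: [-4.2, -2.3, 1.0]
grip_width: 20.4
```

View pics/c5.png

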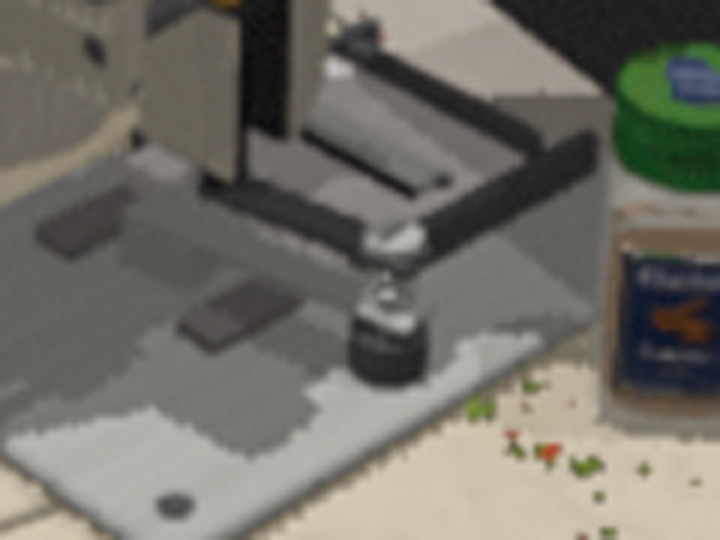

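More of the rails is exposed, so the insert has been pushed along. Force is rising again at about 5 N, so this is the second hump.

```bash

python3 -m crank '[{"linear":[0,0.08,0.001],"delta_rot":[0.83,0,0],"fingers":0.22},{"linear":[0,0.08,0.001],"delta_rot":[0.83,0,0],"fingers":0.22},{"linear":[0,0,0],"delta_rot":[0,0,0],"fingers":0.22},{"linear":[0,0,0],"delta_rot":[0,0,0],"fingers":0.22},{"linear":[0,0,0],"delta_rot":[0,0,0],"fingers":0.22}]'
python3 -m crank '[{"linear":[0,0.08,0.001],"delta_rot":[0.83,0,0],"fingers":0.22},{"linear":[0,0.08,0.001],"delta_rot":[0.83,0,0],"fingers":0.22},{"linear":[0,0,0],"delta_rot":[0,0,0],"fingers":0.22},{"linear":[0,0,0],"delta_rot":[0,0,0],"fingers":0.22},{"linear":[0,0,0],"delta_rot":[0,0,0],"fingers":0.22}]'

```

```text
time: 8.4
tool_pos: [523.0, -29.7, 81.7]
tcp_rot: [-1.762, 1.57, -3.003]
contact_force: [-4.1, -3.8, 1.9]
grip_width: 20.1
time: 8.9
tool_pos: [525.3, -28.9, 81.9]
tcp_rot: [1.46, 1.57, 0.19]
contact_force: [0.4, 0.5, 0.0]
grip_width: 20.1
```

```bash

python3 -m crank '[{"linear":[0,0.06,0.001],"delta_rot":[0.6,0,0],"fingers":0.22},{"linear":[0,0.06,0.001],"delta_rot":[0.6,0,0],"fingers":0.22},{"linear":[0,0,0],"delta_rot":[0,0,0],"fingers":0.22},{"linear":[0,0,0],"delta_rot":[0,0,0],"fingers":0.22},{"linear":[0,0,0],"delta_rot":[0,0,0],"fingers":0.22}]'
python3 -m crank '[{"linear":[0,0.06,0.001],"delta_rot":[0.6,0,0],"fingers":0.22},{"linear":[0,0.06,0.001],"delta_rot":[0.6,0,0],"fingers":0.22},{"linear":[0,0,0],"delta_rot":[0,0,0],"fingers":0.22},{"linear":[0,0,0],"delta_rot":[0,0,0],"fingers":0.22},{"linear":[0,0,0],"delta_rot":[0,0,0],"fingers":0.22}]'

```

```text
time: 9.4
tool_pos: [525.7, -28.8, 81.7]
tcp_rot: [-1.796, 1.57, -3.086]
contact_force: [-2.8, -1.1, 2.6]
grip_width: 20.3
time: 9.9
tool_pos: [527.1, -28.4, 81.7]
tcp_rot: [1.984, 1.571, 0.673]
contact_force: [-4.2, -1.5, 2.8]
grip_width: 19.9
```

```bash

python3 -m crank '[{"linear":[0,0.05,0.001],"delta_rot":[0.5,0,0],"fingers":0.22},{"linear":[0,0.05,0.001],"delta_rot":[0.5,0,0],"fingers":0.22},{"linear":[0,0,0],"delta_rot":[0,0,0],"fingers":0.22},{"linear":[0,0,0],"delta_rot":[0,0,0],"fingers":0.22},{"linear":[0,0,0],"delta_rot":[0,0,0],"fingers":0.22}]'
python3 -m crank '[{"linear":[0,0.05,0.001],"delta_rot":[0.5,0,0],"fingers":0.22},{"linear":[0,0.05,0.001],"delta_rot":[0.5,0,0],"fingers":0.22},{"linear":[0,0,0],"delta_rot":[0,0,0],"fingers":0.22},{"linear":[0,0,0],"delta_rot":[0,0,0],"fingers":0.22},{"linear":[0,0,0],"delta_rot":[0,0,0],"fingers":0.22}]'

```

```text
time: 10.4
tool_pos: [528.1, -28.1, 81.7]
tcp_rot: [2.366, 1.571, 1.038]
contact_force: [-2.3, -1.0, 1.8]
grip_width: 20.3
time: 10.9
tool_pos: [528.5, -28.1, 81.7]
tcp_rot: [-1.701, 1.569, -3.047]
contact_force: [-4.5, -3.2, 3.7]
grip_width: 20.2
```

```bash

python3 -m crank '[{"linear":[0,0.06,0.001],"delta_rot":[0.6,0,0],"fingers":0.22},{"linear":[0,0,0],"delta_rot":[0,0,0],"fingers":0.22},{"linear":[0,0,0],"delta_rot":[0,0,0],"fingers":0.22},{"linear":[0,0,0],"delta_rot":[0,0,0],"fingers":0.22},{"linear":[0,0,0],"delta_rot":[0,0,0],"fingers":0.22}]'
python3 -m crank '[{"linear":[0,0.06,0.001],"delta_rot":[0.6,0,0],"fingers":0.22},{"linear":[0,0,0],"delta_rot":[0,0,0],"fingers":0.22},{"linear":[0,0,0],"delta_rot":[0,0,0],"fingers":0.22},{"linear":[0,0,0],"delta_rot":[0,0,0],"fingers":0.22},{"linear":[0,0,0],"delta_rot":[0,0,0],"fingers":0.22}]'

```

```text
time: 11.4
tool_pos: [528.6, -28.2, 81.6]
tcp_rot: [-1.656, 1.568, -3.012]
contact_force: [-7.0, -4.0, 4.8]
grip_width: 20.0
time: 11.9
tool_pos: [528.7, -28.2, 81.6]
tcp_rot: [-1.632, 1.567, -2.999]
contact_force: [-8.2, -5.1, 6.5]
grip_width: 20.3
```

```bash

python3 -m crank '[{"linear":[0,0.06,0.001],"delta_rot":[0,0,0],"fingers":0.22},{"linear":[0,0,0],"delta_rot":[0,0,0],"fingers":0.22},{"linear":[0,0,0],"delta_rot":[0,0,0],"fingers":0.22},{"linear":[0,0,0],"delta_rot":[0,0,0],"fingers":0.22},{"linear":[0,0,0],"delta_rot":[0,0,0],"fingers":0.22}]'
python3 - <<'E'
from plant import capture,bot
import cv2
print(bot.get_obs()['contact_force'])
cv2.imwrite("pics/c6.png",cv2.resize(capture("side")["image"][225:315,245:365],None,fx=6,fy=6,interpolation=2))
E
```

```text
time: 12.4
tool_pos: [528.8, -28.2, 81.5]
tcp_rot: [-1.642, 1.566, -3.009]
contact_force: [-10.7, -5.3, 6.6]
grip_width: 20.0
[-10.65693207  -5.26071172   6.55483543]
```

View pics/c6.png

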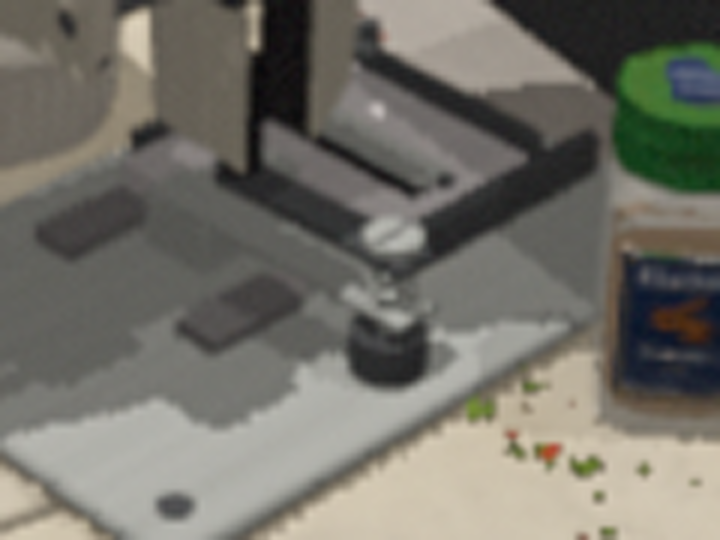

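```bash

python3 -m crank '[{"linear":[0,0.03,0],"delta_rot":[0,0,0],"fingers":0.22},{"linear":[0,0,0],"delta_rot":[0,0,0],"fingers":0.22},{"linear":[0,0,0],"delta_rot":[0,0,0],"fingers":0.22},{"linear":[0,0,0],"delta_rot":[0,0,0],"fingers":0.22},{"linear":[0,0,0],"delta_rot":[0,0,0],"fingers":0.22}]'
python3 - <<'E'
from h import *
from plant import capture
c=capture("side");p=np.array([551.5,-5.05]);u=np.array([np.cos(.239),np.sin(.239)]);v=np.array([-u[1],u[0]])
b=p+u*0-v*35
f=lambda d,z:proj("side",[[*(b+u*d),z]],c["pose"])[0]
o=f(0,30);J=np.c_[f(1,30)-o,f(0,29)-o];print(J)
print("fwd,drop",np.linalg.solve(J,[5.8,-1.8]))
cv2.imwrite("pics/c7.png",np.hstack([cv2.resize(i[225:285,285:345],None,fx=6.6,fy=6.6,interpolation=2) for i in (cv2.imread("pics/side0.png"),c["image"])]))
E
```

```text
time: 12.95
tool_pos: [528.9, -28.2, 81.5]
tcp_rot: [-1.649, 1.566, -3.016]
contact_force: [-11.7, -6.1, 8.2]
grip_width: 20.3
[[ 0.41404921 -0.02171051]
 [-0.22375147  0.50106184]]
fwd,drop [14.15097623  2.72681271]
```

View pics/c7.png

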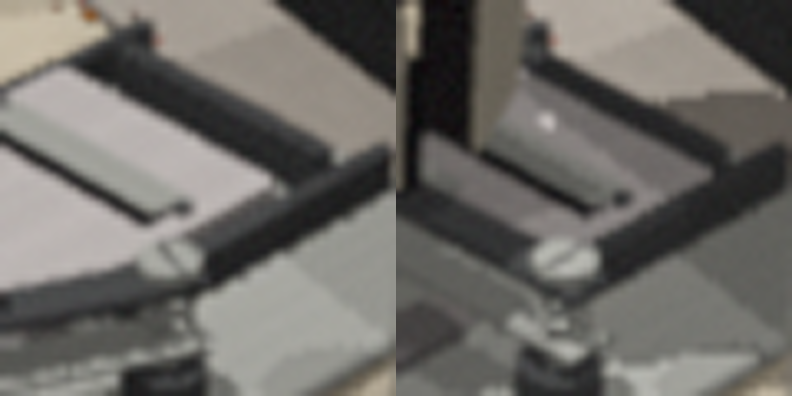

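Compared with the start, the blade peg moved from (184,209) to (226,199) in the crop. That is about 16 mm forward and 4 mm down, which fits the insert having dropped home. The force rises steeply with almost no motion, so it has come up solid. I'll add one last small nudge and hold.

```bash

python3 -m crank '[{"linear":[0,0.02,0],"delta_rot":[0,0,0],"fingers":0.22},{"linear":[0,0,0],"delta_rot":[0,0,0],"fingers":0.22},{"linear":[0,0,0],"delta_rot":[0,0,0],"fingers":0.22},{"linear":[0,0,0],"delta_rot":[0,0,0],"fingers":0.22},{"linear":[0,0,0],"delta_rot":[0,0,0],"fingers":0.22}]'
python3 -m crank '[{"linear":[0,0,0],"delta_rot":[0,0,0],"fingers":0.22},{"linear":[0,0,0],"delta_rot":[0,0,0],"fingers":0.22},{"linear":[0,0,0],"delta_rot":[0,0,0],"fingers":0.22},{"linear":[0,0,0],"delta_rot":[0,0,0],"fingers":0.22},{"linear":[0,0,0],"delta_rot":[0,0,0],"fingers":0.22}]'
python3 - <<'E'
from plant import bot
from scipy.spatial.transform import Rotation as R
o=bot.get_obs();m=R.from_euler('xyz',o['tcp_rot']).as_matrix();print(m.round(3),m.T@o['contact_force'],o['moment'])
E
```

```text
time: 13.5
tool_pos: [528.9, -28.1, 81.5]
tcp_rot: [-1.652, 1.565, -3.019]
contact_force: [-10.9, -5.7, 7.4]
grip_width: 20.4
time: 14.0
tool_pos: [528.9, -28.2, 81.5]
tcp_rot: [-1.646, 1.565, -3.013]
contact_force: [-11.2, -5.9, 7.7]
grip_width: 20.2
[[-0.006  0.979  0.202]
 [-0.001  0.202 -0.979]
 [-1.    -0.006 -0.   ]] [ -7.64285553 -12.2376016    3.52281235] [-1.10016288  1.97267973  0.01633742]
```

```bash

python3 -m crank '[{"linear":[0,0.035,0],"delta_rot":[0,0,0],"fingers":0.22},{"linear":[0,0,0],"delta_rot":[0,0,0],"fingers":0.22},{"linear":[0,0,0],"delta_rot":[0,0,0],"fingers":0.22},{"linear":[0,0,0],"delta_rot":[0,0,0],"fingers":0.22},{"linear":[0,0,0],"delta_rot":[0,0,0],"fingers":0.22}]'
```

```text
time: 14.5
tool_pos: [529.0, -28.1, 81.5]
tcp_rot: [-1.66, 1.565, -3.027]
contact_force: [-12.6, -5.6, 9.5]
grip_width: 20.2
```

Tangential force is about 13.5 N, held. Now I'll swing back.

```bash

python3 -m crank '[{"linear":[0,-0.08,0],"delta_rot":[0,0,0],"fingers":0.22},{"linear":[0,-0.08,0],"delta_rot":[0,0,0],"fingers":0.22},{"linear":[0,-0.08,0],"delta_rot":[0,0,0],"fingers":0.22},{"linear":[0,-0.08,0],"delta_rot":[0,0,0],"fingers":0.22},{"linear":[0,-0.08,0],"delta_rot":[0,0,0],"fingers":0.22}]'
python3 -m crank '[{"linear":[0,-0.275,0.007],"delta_rot":[-2.86,0,0],"fingers":0.22},{"linear":[0,-0.275,0.007],"delta_rot":[-2.86,0,0],"fingers":0.22},{"linear":[0,-0.275,0.007],"delta_rot":[-2.86,0,0],"fingers":0.22},{"linear":[0,-0.275,0.007],"delta_rot":[-2.86,0,0],"fingers":0.22},{"linear":[0,-0.275,0.007],"delta_rot":[-2.86,0,0],"fingers":0.22}]'
python3 -m crank '[{"linear":[0,-0.275,0.007],"delta_rot":[-2.86,0,0],"fingers":0.22},{"linear":[0,-0.275,0.007],"delta_rot":[-2.86,0,0],"fingers":0.22},{"linear":[0,-0.275,0.007],"delta_rot":[-2.86,0,0],"fingers":0.22},{"linear":[0,-0.275,0.007],"delta_rot":[-2.86,0,0],"fingers":0.22},{"linear":[0,-0.275,0.007],"delta_rot":[-2.86,0,0],"fingers":0.22}]'
```

```text
time: 15.0
tool_pos: [528.3, -28.2, 81.7]
tcp_rot: [1.544, 1.569, 0.176]
contact_force: [0.2, -0.2, -0.2]
grip_width: 19.8
time: 15.5
tool_pos: [516.4, -32.3, 81.9]
tcp_rot: [1.239, 1.567, 0.123]
contact_force: [3.0, 0.8, -3.0]
grip_width: 20.3
time: 16.0
tool_pos: [504.5, -40.0, 81.9]
tcp_rot: [0.954, 1.568, 0.088]
contact_force: [0.8, 0.5, -0.6]
grip_width: 20.3
```

```bash

python3 -m crank '[{"linear":[0,-0.549,0.027],"delta_rot":[-5.73,0,0],"fingers":0.22},{"linear":[0,-0.549,0.027],"delta_rot":[-5.73,0,0],"fingers":0.22},{"linear":[0,-0.549,0.027],"delta_rot":[-5.73,0,0],"fingers":0.22},{"linear":[0,-0.549,0.027],"delta_rot":[-5.73,0,0],"fingers":0.22},{"linear":[0,-0.549,0.027],"delta_rot":[-5.73,0,0],"fingers":0.22}]'
python3 -m crank '[{"linear":[0,-0.549,0.027],"delta_rot":[-5.73,0,0],"fingers":0.22},{"linear":[0,-0.549,0.027],"delta_rot":[-5.73,0,0],"fingers":0.22},{"linear":[0,-0.4,0.015],"delta_rot":[-4,0,0],"fingers":0.22},{"linear":[0,-0.2,0.007],"delta_rot":[-2,0,0],"fingers":0.22},{"linear":[0,0,0],"delta_rot":[0,0,0],"fingers":0.22}]'
python3 - <<'E'
from plant import capture
import cv2
cv2.imwrite("pics/c8.png",cv2.resize(capture("side")["image"][205:325,205:385],None,fx=4.4,fy=4.4,interpolation=2))
E
```

```text
time: 16.5
tool_pos: [488.7, -62.2, 82.0]
tcp_rot: [0.448, 1.568, 0.084]
contact_force: [0.3, 1.5, 0.2]
grip_width: 20.2
time: 17.0
tool_pos: [484.8, -79.0, 81.9]
tcp_rot: [0.095, 1.569, 0.032]
contact_force: [-0.3, 0.4, -0.5]
grip_width: 20.7
```

View pics/c8.png

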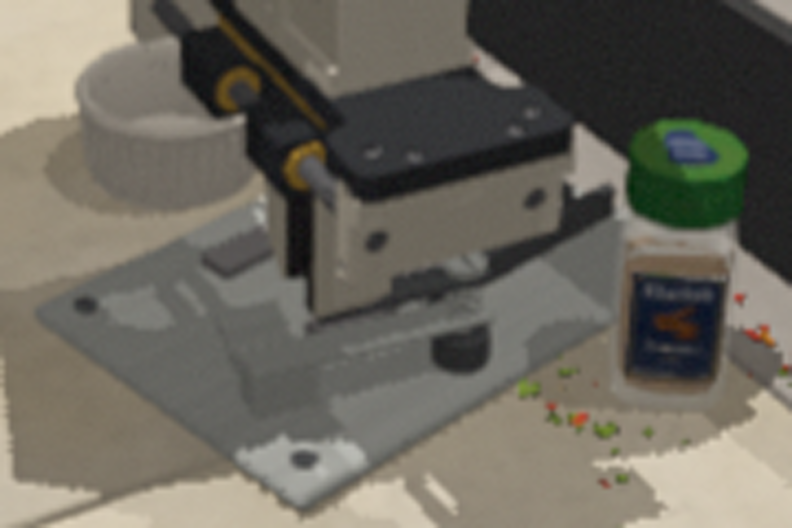

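The clip is near its parked side. I'll press it a little further back, gently.

```bash

python3 -m crank '[{"linear":[0,-0.2,0.004],"delta_rot":[-2,0,0],"fingers":0.22},{"linear":[0,-0.2,0.004],"delta_rot":[-2,0,0],"fingers":0.22},{"linear":[0,-0.2,0.004],"delta_rot":[-2,0,0],"fingers":0.22},{"linear":[0,0,0],"delta_rot":[0,0,0],"fingers":0.22},{"linear":[0,0,0],"delta_rot":[0,0,0],"fingers":0.22}]'
python3 -m crank '[{"linear":[0,-0.1,0],"delta_rot":[0,0,0],"fingers":0.22},{"linear":[0,-0.1,0],"delta_rot":[0,0,0],"fingers":0.22},{"linear":[0,0,0],"delta_rot":[0,0,0],"fingers":0.22},{"linear":[0,0,0],"delta_rot":[0,0,0],"fingers":0.22},{"linear":[0,0,0],"delta_rot":[0,0,0],"fingers":0.22}]'
```

```text
time: 17.55
tool_pos: [484.0, -84.8, 81.7]
tcp_rot: [0.239, 1.571, 0.279]
contact_force: [0.1, 0.0, -0.8]
grip_width: 20.1
time: 18.05
tool_pos: [483.8, -86.9, 81.7]
tcp_rot: [2.543, 1.571, 2.584]
contact_force: [-1.5, 0.5, 1.2]
grip_width: 20.0
```

```bash

python3 -m crank '[{"linear":[0,0.2,0],"delta_rot":[0,0,0],"fingers":0.22},{"linear":[0,0.15,0],"delta_rot":[0,0,0],"fingers":0.3},{"linear":[0,0,0],"delta_rot":[0,0,0],"fingers":0.4},{"linear":[0,0,0],"delta_rot":[0,0,0],"fingers":0.4},{"linear":[0,0,0],"delta_rot":[0,0,0],"fingers":0.4}]'
python3 -m crank '[{"linear":[-1.5,0,0],"delta_rot":[0,0,0],"fingers":0.4},{"linear":[-2,0,0],"delta_rot":[0,0,0],"fingers":0.4},{"linear":[-3,0,0],"delta_rot":[0,0,0],"fingers":0.4},{"linear":[-4,0,0],"delta_rot":[0,0,0],"fingers":0.4},{"linear":[-4,0,0],"delta_rot":[0,0,0],"fingers":0.4}]'
python3 -m crank '[{"linear":[-1,0,-3],"delta_rot":[0,0,0],"fingers":0.4},{"linear":[0,0,-3],"delta_rot":[0,0,0],"fingers":0.4},{"linear":[0,0,-3],"delta_rot":[0,0,0],"fingers":0.4},{"linear":[0,0,0],"delta_rot":[0,0,0],"fingers":0.4},{"linear":[0,0,0],"delta_rot":[0,0,0],"fingers":0.4}]'
python3 - <<'E'
from plant import capture
import cv2
c=capture("side");cv2.imwrite("pics/c9.png",cv2.resize(c["image"][205:325,205:385],None,fx=4.4,fy=4.4,interpolation=2))
E
```

```text
time: 18.55
tool_pos: [483.9, -83.4, 81.7]
tcp_rot: [-0.13, 1.571, -0.089]
contact_force: [0.6, 0.1, -0.4]
grip_width: 36.6
time: 19.05
tool_pos: [483.4, -83.3, 228.0]
tcp_rot: [2.666, 1.57, 2.707]
contact_force: [0.7, -0.7, 0.3]
grip_width: 36.6
time: 19.55
tool_pos: [394.1, -87.4, 237.2]
tcp_rot: [-0.3, 1.569, -0.259]
contact_force: [-0.5, 0.3, -0.1]
grip_width: 36.5
```

View pics/c9.png

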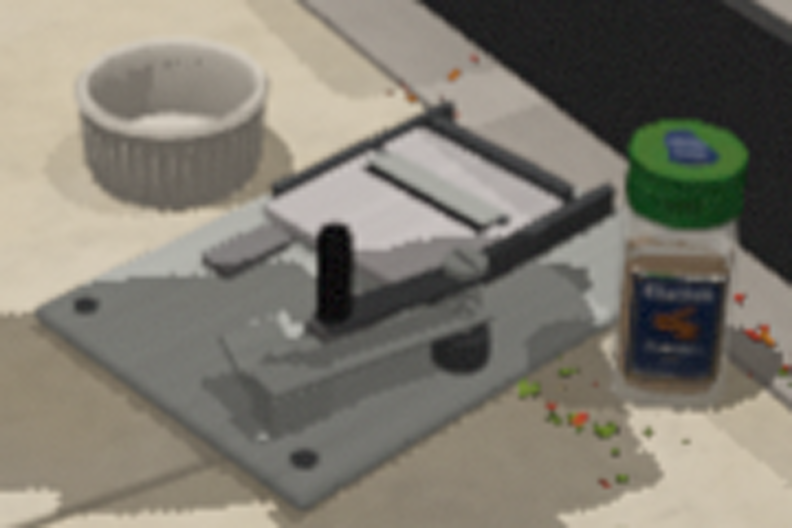

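The final view shows:
- **Clip:** parked, with the post top at (333,230).
- **Insert:** its corner moved from (233,213) to (265,212) and the peg from (475,230) to (505,221). That averages about 17 mm forward and 5 mm down, so it is home and flat.
- **Bystanders:** the ramekin and jar have not moved.
- **Gripper:** clear of everything.

```bash
python3 -c "
from plant import workorder;print(workorder.close_job())"
```

```text
the job is handed in; nothing more can be done
None
```

I swung the clip by its post onto the insert until it came up solid, swung it back to its parked side and let go. The job was handed in at about 20 s of robot time; it gives no verdict.

- **Pushing home:** The force went through two humps of about 5 N each, then rose steeply with almost no further movement. I stopped at about 13.5 N on the post, having held it above roughly 12 N for about 2 s. The force between leaf and insert can't be measured directly; from the lever arm I estimate about 9–10 N along the push, plus the coil spring's downward force.
- **Parking:** The clip is at about 0.05 rad, estimated from the tool position, and the gripper was clear with no contact force.
- **Insert:** The final picture puts it about 17 mm forward and 5 mm down, lying flat in its notches. The two points I measured disagreed on the drop (3.5 and 7.5 mm), which is within pixel error.
- **Bystanders:** The ramekin and the spice jar have not visibly moved, and the fingers stayed above the insert throughout.
- **Unexplained:** While pressing, the wrist also read up to 9.5 N upwards. I couldn't account for it; it went to zero when I released the post.
- **Pictures:** I viewed 11, one over the budget of 10.

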